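# Gauge a sign base's slot and set the trimming stop to its depth

### The arm

A 6-joint arm with a two-finger parallel gripper is mounted at the origin on a cart in front of the work surface, level with it; the furniture and walls round the work are solid. World frame = base frame: x ahead of the robot, y to its left, z up, the work surface at z = 0. Lengths are in m, angles in rad, forces in N, time in s.
With the tool pointing down it reaches from about 0.375 to 0.9 m from the base axis. Payload 3.1 kg.
Tool frame: the origin (TCP) lies midway between the tips of the shut fingers; the grasp point (between the pads) lies 19 mm behind it (manip.hold_point_z is the distance from the TCP to the grasp point, in m); x points along the fingers, y is the direction in which the jaws open and shut, and the axes are right-handed (so a half turn about x gives the same grasp; the last joint's range is limited). The gripper opens to 85 mm and grips with 20 to 120 N. Pads are 22 mm wide; open, the fingers measure 114 mm over their backs; the gripper's body (76 mm by 85 mm) begins 54 mm behind the grasp point. The pads swing forward as they close: fully open they stand 13 mm farther back than shut.
Start: joints at [-1.518, 0.527, 1.433, -0, 1.181, -0.178], TCP at [0.143, -0.608, 0.231] pointing down, gripper open.
Joint ranges: [-3.08, 3.08], [-0.75, 2.2], [0.22, 2.44], [-1.43, 4.57], [0, 2.65], [-2.85, 2.85]. Speed limits (rad/s): [2.79, 2.79, 3.14, 3.14, 3.14, 3.14].

### API

Orientations are given as a unit quaternion [x, y, z, w].
In Python, from station import manip, snapshot gives the robot as it stands.
- The arm moves only by the shell command python3 -m crank 'ROWS' [FORCE]. ROWS is JSON, a list of rows, each a list of 5 numbers: the finger opening in m, from 0 to 0.0854, then the shift along the tool's x, y, z in m, then the turn about the tool's x in rad. In form: [[grip, tx, ty, tz, yaw], ...]. A call has 1 to 5 rows; each row shifts and turns the commanded pose from where the row before left it, along the tool's axes as they then stand; what a row does not reach is not made up. A row lasts 1/10 s, in which the tool goes at most 50 mm and 8.59 degrees, less where a joint would pass 70% of its speed; a pose out of reach is approached as far as the arm can. A call is refused whole if a number of a shift passes 0.05 or a number of a turn 0.15, either way. A call with a gripper value outside its range is refused whole. The fingers move at their own pace and stop on an object; FORCE is the grip in N (left out, the last holds). Time passes only in rows, so rows that do not move let the fingers close. It gives the time, the measured TCP pose, the force and the opening at its end, in the units of the state.
- manip.sense(): the state, without advancing time (a new reading comes with each control period).
- snapshot(name): name is "scene" or "side" or "wrist"; returns a dict with "image" (384x512x3 uint8, blue, green, red), "range_z" (384x512 float32, m along the optical axis (not along the pixel's ray), 0 where there is no reading), "vertical_fov" (degrees; the focal length in pixels is half the picture's height over the tangent of half this angle, whatever the lens; pixels are square), "cx", "cy" (the principal point, pixels), "extrinsics" (4x4, takes a point from world to camera coordinates); the wrist camera has in their place "T_tool_cam" (4x4, takes a point from camera to tool coordinates, whose origin is the TCP and whose axes are the tool frame's). Camera axes: x right, y up, looking along -z (the intrinsics and any distortion apply to the point x, -y, -z); pixel columns grow to the right and rows downward; lengths in m; the calibration is good to about 2 mm. A picture is of the moment at which its call begins: read the wrist's pose just before it.
- manip.sign_off(): hands the job in, once; it reports no verdict.
The state is a dict: "t": time; "q": joint angles; "qd": joint speeds; "tau": joint torques, N m; "tcp_pos": TCP position; "tool_rot": TCP orientation; "force": force on the tool from outside, world axes, zero at the start; "ft_torque": the same for the moment, N m; "finger_gap": opening from 0.0 (shut) to 1.0 (fully open).
Only numpy, scipy, OpenCV 4.12 (cv2) and the standard library are available. Lean on these libraries where they do the work, as an engineer would, in place of code of your own. Each camera call takes 0.05 s, during which the arm holds its last target.

### The job

Take the sprung depth gauge from its wooden stand, feel for the slot in the top of the wooden sign base with its probe and press gently until the gauge's foot sits flat on the wood; hold it there about a second and note how deep the slot is. Then put the gauge back upright on its stand and slide the stop of the trimming guide so that the gap to its fence equals the slot's depth. Do not press hard, and leave the stamp, soap, tape roll and candle alone.

Things in the scene. Friction and masses are not known exactly. Their poses are not given: they have to be found in the camera images.
- depth_gauge: Depth gauge, 180 g: a flat steel foot 80 (x) x 24 (y) x 10 mm, on it an upright grey plastic stem 26 (x) x 20 (y) mm that reaches from 10 to 70 mm above the foot's underside (grip it across its 26 mm), and a thin sprung probe under the foot's centre. Origin: centre of the foot's flat underside; z up along the stem. It starts standing on gauge_stand with its axes along the stand's, the probe hanging in the channel.
- probe (a joint): How far the gauge's probe is pushed up into the foot, in m: 0 = fully out (its tip 20 mm below the foot's underside), 0.020 = tip level with the underside; stop at 0.021. The spring resists with 3 N at once and 0.2 N more for each mm (about 5 N half way in, 7 N fully in). With the foot flat over the slot, slot depth = 20 mm - this value.
- probe_tip (a point): Tip of the probe: a round steel pin 6 mm thick with a flat end, on the gauge's z axis. A push of about 10 to 15 N in all seats the gauge; more than 25 N on the wood would overload it.
- gauge_stand: Fixed wooden stand, 100 (x) x 60 (y) x 34 mm high, with a channel 24 mm wide (in x) and 26 mm deep along y across its middle. Origin: centre of its underside; z up. The gauge stands centred on its top, its foot bridging the channel.
- sign_base: Fixed light wooden sign base, 120 (x) x 180 (y) x 40 mm high, flat top. One straight slot 8 mm wide runs in its top along y from end to end. It lies up to 14 mm to either side of the centre line in x and is 6 to 15 mm deep, both differing each time; flat bottom (slot_floor in the rules: depth minus 6 mm, not measured for you). Origin: centre of its underside; z up; top at z = 40 mm.
- trim_guide: Fixed aluminium trimming guide, plate 64 (x) x 170 (y) x 10 mm, with a fence 32 mm high across its +y end whose inner face lies at y = +70 mm. Scale marks every 5 mm from the fence. Origin: centre of its underside; z up.
- stop (a joint): Gap between the fence's inner face and the sliding stop, in m, 0 to 0.07; grows as the stop slides along the guide's -y. The stop stays where it is left; it needs about 2 N to slide.
- stop_tab (a point): Centre of the top face of the stop's tab. The stop is a black block 34 (x) x 24 (y) mm, top 30 mm above the guide's underside, with an upright tab 14 (x) x 24 (y) mm on it that reaches up to 66 mm; the tab's faces in y are flush with the block's. Axes as the guide's; pinch the tab across its 14 mm. At gap 0 this point is at y = +58 mm of the guide.
- stamp: Bystander: wooden hand stamp, 32 x 45 x 62 mm, origin at the centre of its underside.
- soap: Bystander: wrapped soap bar, 53 x 78 x 28 mm, origin at the centre of its underside.
- tape_roll_b: Bystander: roll of brown parcel tape lying flat, 90 x 88 x 48 mm, origin at the centre of its underside.
- candle_jar: Bystander: candle in a glass, 76 mm across, 90 mm high, origin at the centre of its underside.

How it is judged:
By the outcome, as a careful person would: the job done as asked, in the order asked, and still so for the second after the job is handed in, with the robot touching nothing.
It also fails if it takes over 72 s, if anything falls off the work surface, if the arm or the gripper's body presses on something with over 40 N, if the wrist force passes 120 N, or if a joint passes its speed limit or range.

## Working session

There is one attempt and no reset: what is moved stays moved. The work goes in short steps, Python scripts to look and compute and a shell command to move; the robot and the scene stay as the last step left them, time stands still between calls to the robot, and variables do not carry over. Pictures are saved under pics/ and viewed, and the job is handed in when it is done.

```bash
ls; mkdir -p pics; python3 - <<'E'
from station import manip, snapshot
import cv2,json,numpy as np
print(manip.sense(), manip.hold_point_z)
for n in ["scene","side","wrist"]:
    s=snapshot(n); cv2.imwrite(f"pics/a_{n}.png",s["image"])
    print(n,{k:v for k,v in s.items() if k not in("image","range_z")})
    np.savez(f"/tmp/a_{n}.npz",**s)
E
```

```text
pics
{'t': 0.0, 'q': array([-1.51848082e+00,  5.28443692e-01,  1.43394832e+00, -1.33653675e-05,
        1.18142592e+00, -1.78498287e-01]), 'qd': array([-0.00164935, -0.00370582, -0.00042653, -0.00145724,  0.00095735,
       -0.00146069]), 'tau': array([-7.54686589e-04, -4.42346692e+01, -1.78023022e+01, -2.27366941e-04,
        8.46280775e-03, -2.73363003e-05]), 'tcp_pos': array([ 0.14296746, -0.60765976,  0.23033282]), 'tool_rot': array([ 0.70244772,  0.08221117, -0.70235723,  0.08064024]), 'force': array([-0.42990687,  0.30511241, -0.28628414]), 'ft_torque': array([-0.02718022, -0.05874285, -0.01145912]), 'finger_gap': 1.000046146492769} 0.0187
scene {'vertical_fov': 43.88696174705311, 'cx': 255.60232892875052, 'cy': 183.71848451979554, 'extrinsics': array([[-0.46279865, -0.88621492,  0.02098857,  0.24790332],
       [ 0.47983049, -0.23052802,  0.84653384, -0.30691596],
       [-0.74537247,  0.40184567,  0.53192099, -0.93542878],
       [ 0.        ,  0.        ,  0.        ,  1.        ]])}
side {'vertical_fov': 51.79859361298321, 'cx': 253.29691876196782, 'cy': 184.27535169364302, 'extrinsics': array([[-0.92512397, -0.37953217,  0.01004823,  0.51397832],
       [ 0.21969199, -0.51354729,  0.82946043, -0.14553602],
       [-0.30964667,  0.76956125,  0.55847509, -1.08144874],
       [ 0.        ,  0.        ,  0.        ,  1.        ]])}
wrist {'vertical_fov': 65.59046272437821, 'cx': 249.88165653271244, 'cy': 189.65921897796213, 'T_tool_cam': array([[-8.09579995e-05,  2.76675874e-01, -9.60963295e-01,
        -1.42271471e-01],
       [ 9.99999925e-01, -3.42677238e-04, -1.82908670e-04,
         6.46726266e-04],
       [-3.79906664e-04, -9.60963237e-01, -2.76675826e-01,
        -7.02067649e-02],
       [ 0.00000000e+00,  0.00000000e+00,  0.00000000e+00,
         1.00000000e+00]])}
```

View pics/a_scene.png

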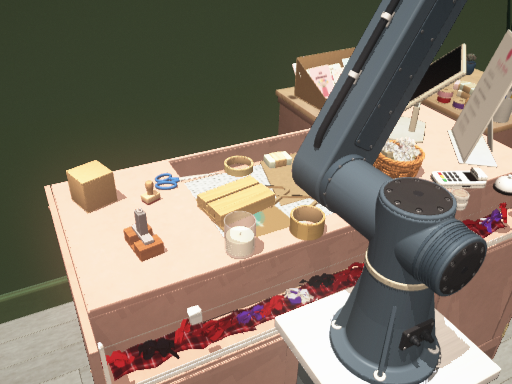

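View pics/a_side.png

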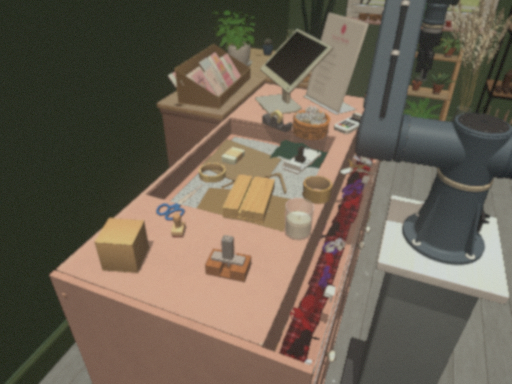

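View pics/a_wrist.png

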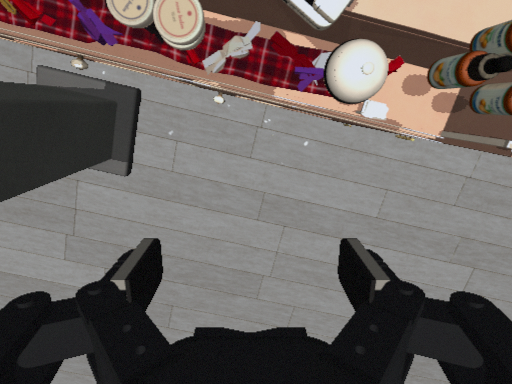

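```bash
cat > h.py <<'E'
import numpy as np,cv2
from scipy.spatial.transform import Rotation as R
def cloud(s,T=None):
    z=s["range_z"].astype(float);H,W=z.shape
    f=H/2/np.tan(np.radians(float(s["vertical_fov"]))/2)
    v,u=np.mgrid[:H,:W]
    p=np.stack([(u-s["cx"])/f*z,-(v-s["cy"])/f*z,-z,np.ones_like(z)],-1)
    if T is None: T=np.linalg.inv(s["extrinsics"])
    P=(p@T.T)[...,:3]; P[z<=0]=np.nan
    return P
def Ttool(st):
    T=np.eye(4);T[:3,:3]=R.from_quat(st["tool_rot"]).as_matrix();T[:3,3]=st["tcp_pos"];return T
def ortho(P,img,x0,x1,y0,y1,res=0.002,zmax=.3):
    # rows: x decreasing downwards, cols: y decreasing to right
    H=int((x1-x0)/res);W=int((y1-y0)/res)
    hm=np.full((H,W),np.nan);im=np.zeros((H,W,3),np.uint8)
    Q=P.reshape(-1,3);C=img.reshape(-1,3)
    k=np.isfinite(Q[:,0])&(Q[:,2]<zmax)&(Q[:,2]>-.05);Q=Q[k];C=C[k]
    o=np.argsort(Q[:,2]);Q=Q[o];C=C[o]
    r=((x1-Q[:,0])/res).astype(int);c=((y1-Q[:,1])/res).astype(int)
    k=(r>=0)&(r<H)&(c>=0)&(c<W)
    hm[r[k],c[k]]=Q[k,2];im[r[k],c[k]]=C[k]
    return hm,im
E
python3 - <<'E'
from h import *
for n in["scene","side"]:
    s=dict(np.load(f"/tmp/a_{n}.npz")); P=cloud(s)
    hm,im=ortho(P,s["image"],.2,1.0,-.4,.8,.002)
    cv2.imwrite(f"pics/o_{n}.png",im)
    q=np.nan_to_num(hm,nan=-.05); cv2.imwrite(f"pics/hm_{n}.png",cv2.applyColorMap(np.clip((q+.02)/.14*255,0,255).astype(np.uint8),cv2.COLORMAP_JET))
    for px in ([(140,225),(150,190),(235,200),(240,240),(307,222)] if n=="scene" else [(228,260),(178,228),(250,195),(300,160),(298,220),(316,190)]):
        print(n,px,P[px[1],px[0]])
E
```

```text
scene (140, 225) [0.46876689 0.33994843 0.07607262]
scene (150, 190) [0.66140678 0.26105991 0.03846182]
scene (235, 200) [0.51289163 0.07461505 0.04107078]
scene (240, 240) [0.33454906 0.14685694 0.06034398]
scene (307, 222) [ 3.91160905e-01 -7.76265714e-02  3.27895296e-04]
side (228, 260) [0.48159121 0.34081595 0.04059099]
side (178, 228) [0.66780178 0.26532218 0.01981134]
side (250, 195) [0.53809416 0.06939503 0.03752468]
side (300, 160) [ 0.46771099 -0.21468704  0.02078953]
side (298, 220) [0.36216405 0.16849687 0.07237634]
side (316, 190) [ 0.36152869 -0.01983565  0.04678291]
```

```bash
python3 -c "
import cv2,numpy as np
a=cv2.imread('pics/o_scene.png');b=cv2.imread('pics/o_side.png')
cv2.imwrite('pics/o.png',cv2.resize(np.vstack([a[50:350],b[50:350]]),(600,600)))
s=np.load('/tmp/a_side.npz')['image'];cv2.imwrite('pics/c_side.png',cv2.resize(s[110:280,140:360],(800,618),interpolation=2)[:600])
"
```

```text
(no output)
```

View pics/o.png

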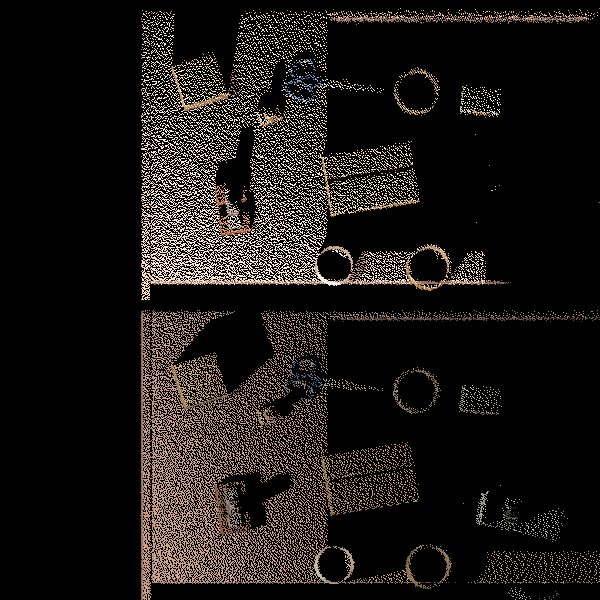

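View pics/c_side.png

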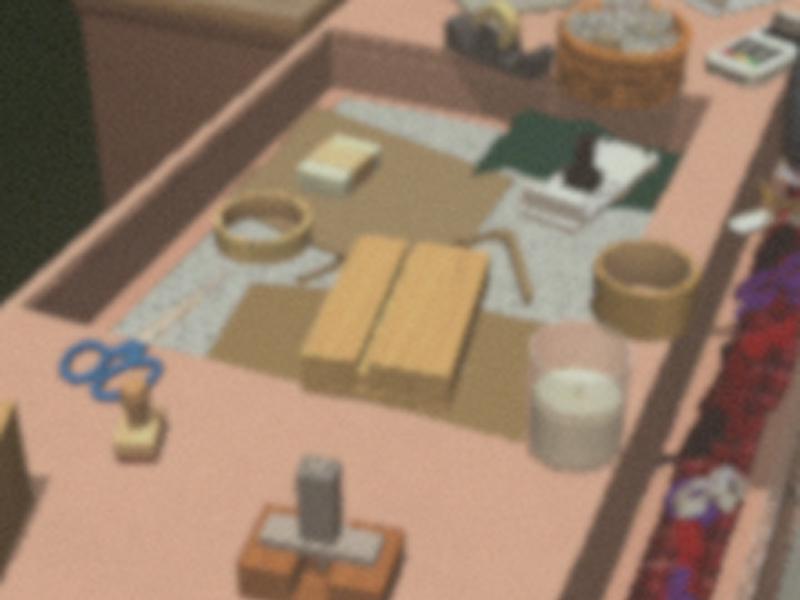

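```bash
python3 - <<'E'
from h import *
st=None
S={n:dict(np.load(f"/tmp/a_{n}.npz")) for n in["scene","side"]}
C={n:cloud(s) for n,s in S.items()}
def box(P,x,y,z):
    Q=P.reshape(-1,3);k=np.isfinite(Q[:,0])
    for i,(a,b) in enumerate((x,y,z)): k&=(Q[:,i]>a)&(Q[:,i]<b)
    return Q[k]
def rect(Q):
    (c,s,a)=cv2.minAreaRect((Q[:,:2]*1000).astype(np.float32));return np.round(c,1),np.round(s,1),round(a,1),len(Q),np.round(np.median(Q[:,2]),4)
for n in C:
    P=C[n]
    print(n,"base",rect(box(P,(.42,.66),(-.06,.2),(.03,.05))))
    print(n,"stand",rect(box(P,(.38,.58),(.28,.42),(.028,.036))), "foot",rect(box(P,(.38,.58),(.28,.42),(.04,.048))),"stem",rect(box(P,(.38,.58),(.28,.42),(.05,.11))),"stemtop",rect(box(P,(.38,.58),(.28,.42),(.095,.115))))
    Q=box(P,(.33,.6),(-.36,-.1),(.004,.1)); 
    if len(Q):
        print(n,"guide",rect(Q)); 
        for lo,hi in((.006,.013),(.026,.034),(.027,.07),(.06,.07)):
            q=box(P,(.33,.6),(-.36,-.1),(lo,hi)); 
            if len(q)>3: print(lo,hi,rect(q),q.min(0),q.max(0))
    # tall stuff
    q=box(P,(.0,1.2),(-.9,.6),(.11,.6)); h,_,_=np.histogram2d(q[:,0],q[:,1],bins=[np.arange(0,1.25,.1),np.arange(-.9,.65,.1)]);print(h.astype(int))
E
python3 -c "
import numpy as np,cv2
from h import *
T=R.from_quat([0.70244772,0.08221117,-0.70235723,0.08064024]).as_matrix();print(T)"
```

```text
scene base (array([542. ,  58.5]), array([125.5, 183.9]), 8.7, 1793, np.float64(0.0397))
scene stand (array([482.9, 334.3]), array([103.9,  60.7]), 6.9, 333, np.float64(0.0335)) foot (array([483.4, 334.5]), array([82. , 24.5]), 7.1, 142, np.float64(0.0439)) stem (array([481.8, 333.3]), array([29.4, 22.7]), 6.4, 262, np.float64(0.0838)) stemtop (array([481.3, 334.2]), array([28.4, 20.4]), 8.0, 89, np.float64(0.1039))
scene guide (array([ 353.4, -116.7]), array([54.3, 17. ]), 50.7, 8, np.float64(0.0461))
0.027 0.07 (array([ 366.1, -101.1]), array([ 1.9, 22.3]), 87.2, 6, np.float64(0.0469)) [ 0.35486843 -0.10247948  0.04527657] [ 0.37723516 -0.10019719  0.04762585]
[[   0    0    0    0    0    0    0    0  462 3486    0    0    0    0
     0]
 [   0    0    0    0    0    0  170 3228 4879 3331    0    0    0    0
     0]
 [   0    0    0    0    0    0    0  112 2591 1964    0    0    0    0
     0]
 [   0   38    0    0    0    0    0    0    0    0    0    0    0    0
     0]
 [ 350  815   40    0    0    0    0    0    0    0    0    0    2    0
     0]
 [ 976  155  527  101    0   
[... 2116 characters left out ...]
36   56    0    0    0    0    0    0    0    0    0    0
     0]
 [ 140  366  390  160    0    0    0    0    0    0    0    0    0    0
     0]
 [ 212  315  108    0    0    0    0    0    0    0    0    0    0    0
     0]
 [  13   58    0    0    0    0    0    0    0    0    0    0    0    0
     0]
 [   0    0    0    0    4    0    0    0    0    0    0    0    0    0
     0]
 [  70   70   82  163  186    0    0    0    0    0    0    0    0    0
     0]
 [ 162  185  148  152   85    0    0    0    0    0    0    0    0    0
     0]]
[[-1.28707365e-04  2.28774608e-01 -9.73479410e-01]
 [ 2.22158666e-03 -9.73476951e-01 -2.28774324e-01]
 [-9.99997524e-01 -2.19211381e-03 -3.82948964e-04]]
```

```bash
python3 -m crank '[[0.085,-0.005,-0.0236,-0.034,0],[0.085,-0.005,-0.0236,-0.034,0],[0.085,-0.005,-0.0236,-0.034,0],[0.085,-0.005,-0.0236,-0.034,0],[0.085,-0.005,-0.0236,-0.034,0]]'
```

```text
t: 0.65
tcp_pos: [0.2823, -0.4531, 0.2562]
tool_rot: [0.702, 0.081, -0.702, 0.081]
force: [0.6, -0.8, 0.6]
finger_gap: 0.996
```

```bash
python3 -m crank '[[0.085,-0.005,-0.0236,-0.034,0],[0.085,-0.005,-0.0236,-0.034,0],[0.085,-0.005,-0.0236,-0.034,0],[0.085,-0.005,-0.0236,-0.034,0],[0.085,-0.005,-0.0236,-0.034,-0.14]]';python3 -m crank '[[0.085,0,0,0,-0.148],[0.085,0,0,0,-0.148],[0.085,0,0,0,-0.148],[0.085,0,0,0,-0.148],[0.085,0,0,0,-0.148]]';python3 -m crank '[[0.085,0,0,0,-0.148],[0.085,0,0,0,-0.148],[0.085,0,0,0,-0.148],[0.085,0,0,0,-0.148],[0.085,0,0,0,-0.148]]'
python3 - <<'E'
from h import *
from station import manip,snapshot
st=manip.sense();print(Ttool(st).round(3))
s=snapshot("wrist");s["st_T"]=Ttool(st);np.savez("/tmp/w1.npz",**s);cv2.imwrite("pics/w1.png",s["image"])
E
```

```text
t: 1.15
tcp_pos: [0.4208, -0.2993, 0.2814]
tool_rot: [-0.695, -0.132, 0.695, -0.131]
force: [1.5, -1.0, -0.8]
finger_gap: 0.996
t: 1.65
tcp_pos: [0.4199, -0.3006, 0.281]
tool_rot: [-0.6, -0.375, 0.6, -0.375]
force: [-0.1, -0.2, 0.4]
finger_gap: 0.996
t: 2.15
tcp_pos: [0.4198, -0.3006, 0.281]
tool_rot: [0.424, 0.566, -0.424, 0.566]
force: [0.6, -0.1, -0.1]
finger_gap: 0.999
[[-0.001  0.959  0.282  0.42 ]
 [ 0.001  0.282 -0.959 -0.301]
 [-1.    -0.    -0.001  0.281]
 [ 0.     0.     0.     1.   ]]
```

View pics/w1.png

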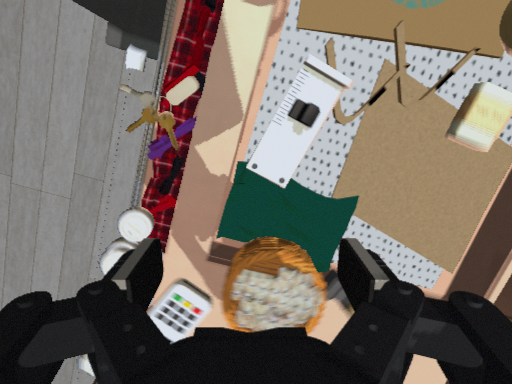

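```bash
cat >> h.py <<'E'
def wcloud(s): return cloud(s,s["st_T"]@s["T_tool_cam"])
def box(P,x,y,z):
    Q=P.reshape(-1,3);k=np.isfinite(Q[:,0])
    for i,(a,b) in enumerate((x,y,z)): k&=(Q[:,i]>a)&(Q[:,i]<b)
    return Q[k]
def rect(Q):
    (c,s,a)=cv2.minAreaRect((Q[:,:2]*1000).astype(np.float32));return np.round(c,1),np.round(s,1),round(a,1),len(Q),np.round(np.median(Q[:,2]),4)
E
python3 - <<'E'
from h import *
s=dict(np.load("/tmp/w1.npz"));P=wcloud(s)
for px in [(300,110),(335,72),(300,103),(270,150),(350,200),(480,110)]: print(px,P[px[1],px[0]].round(4))
B=((.36,.6),(-.36,-.09))
for lo,hi in((.006,.014),(.024,.036),(.05,.08)):
    q=box(P,*B,(lo,hi)); print(lo,hi,rect(q),q.min(0),q.max(0))
E
```

```text
(300, 110) [ 0.4635 -0.223   0.0303]
(335, 72) [ 0.4901 -0.168   0.0304]
(300, 103) [ 0.4609 -0.2149  0.0294]
(270, 150) [ 0.4444 -0.2851  0.0097]
(350, 200) [ 0.6096 -0.3373 -0.0624]
(480, 110) [ 0.6854 -0.1577  0.028 ]
0.006 0.014 (array([ 467.2, -242.4]), array([170.2,  64.2]), 77.4, 4869, np.float64(0.0096)) [ 0.41836196 -0.33191494  0.00600405] [ 0.51313365 -0.15365718  0.01382302]
0.024 0.036 (array([ 476.7, -201.1]), array([75.2, 63.6]), 78.2, 728, np.float64(0.031)) [ 0.45165672 -0.24072923  0.02404284] [ 0.51483629 -0.15861471  0.03599058]
0.05 0.08 (array([ 470.7, -225.8]), array([24.1, 13.9]), 77.1, 289, np.float64(0.0653)) [ 0.46189987 -0.238582    0.05018577] [ 0.47908953 -0.21370832  0.06773021]
```

```bash
python3 -m crank '[[0.085,0,0,0,0.148],[0.085,0,0.0104,-0.0444,0.007],[0.085,0,0.0104,-0.0444,0],[0.085,0,0.0104,-0.0444,0],[0.085,0,0.0104,-0.0444,0]]';python3 -m crank '[[0.085,0,0.0104,-0.0444,0],[0.085,0,0.0104,-0.0444,0],[0.085,0,0.0104,-0.0444,0],[0.085,0,0.0104,-0.0444,0],[0.085,0,0.0104,-0.0444,0]]'
python3 - <<'E'
from h import *
from station import manip,snapshot
st=manip.sense();print(Ttool(st).round(3))
s=snapshot("wrist");s["st_T"]=Ttool(st);np.savez("/tmp/w2.npz",**s);cv2.imwrite("pics/w2.png",s["image"])
E
python3 -m crank '[[0.085,0,0.0104,-0.0444,0],[0.085,0,0.0104,-0.0444,0],[0.085,0,0.0104,-0.0444,0],[0.085,0,0.0104,-0.0444,0],[0.085,0,0.0104,-0.0444,0]]'
python3 -m crank '[[0.085,0.05,0,0,0],[0.085,0,0,0,0]]'
python3 - <<'E'
from h import *
from station import manip,snapshot
st=manip.sense();print(Ttool(st).round(4))
s=snapshot("wrist");s["st_T"]=Ttool(st);np.savez("/tmp/w3.npz",**s);cv2.imwrite("pics/w3.png",s["image"])
E
```

```text
t: 2.7
tcp_pos: [0.4386, -0.1179, 0.2812]
tool_rot: [0.469, 0.529, -0.469, 0.529]
force: [1.1, -1.2, 0.4]
finger_gap: 0.997
t: 3.2
tcp_pos: [0.4625, 0.1092, 0.2814]
tool_rot: [0.469, 0.53, -0.468, 0.53]
force: [1.5, 0.1, 0.0]
finger_gap: 0.994
[[ 0.     0.993  0.122  0.463]
 [-0.     0.122 -0.993  0.109]
 [-1.     0.     0.     0.281]
 [ 0.     0.     0.     1.   ]]
t: 3.75
tcp_pos: [0.4865, 0.3357, 0.2811]
tool_rot: [0.468, 0.53, -0.469, 0.53]
force: [0.5, -1.3, -0.2]
finger_gap: 0.993
t: 3.95
tcp_pos: [0.4823, 0.3333, 0.2256]
tool_rot: [0.463, 0.532, -0.472, 0.528]
force: [-1.3, -0.8, -1.7]
finger_gap: 0.995
[[-0.0123  0.9921  0.1251  0.4823]
 [-0.0057  0.1251 -0.9921  0.3333]
 [-0.9999 -0.0129  0.0041  0.2256]
 [ 0.      0.      0.      1.    ]]
```

View pics/w2.png

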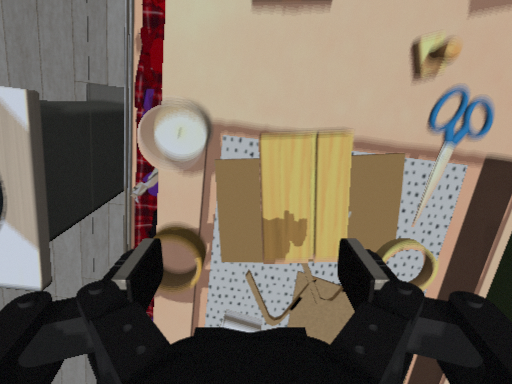

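View pics/w3.png

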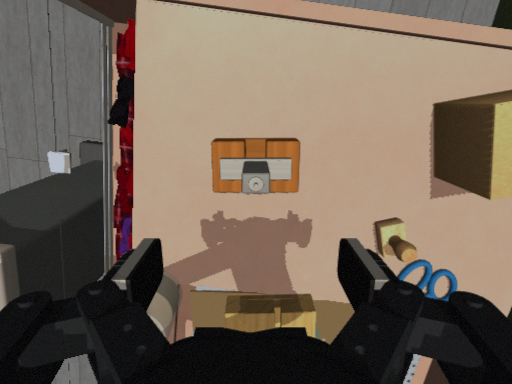

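```bash
python3 - <<'E'
from h import *
from station import manip,snapshot
st=manip.sense();print(Ttool(st).round(4))
s=snapshot("wrist");s["st_T"]=Ttool(st);np.savez("/tmp/w4.npz",**s)
P=wcloud(s)
B=((.40,.57),(.26,.42))
for n,(lo,hi) in dict(stand=(.028,.037),foot=(.04,.048),top=(.095,.115)).items():
    q=box(P,*B,(lo,hi)); print(n,rect(q))
s=dict(np.load("/tmp/w2.npz"));P=wcloud(s)
q=box(P,(.42,.68),(-.08,.2),(.033,.047));print(rect(q))
print(manip.sense()['tcp_pos'],manip.sense()['q'])
E
```

```text
[[-0.0083  0.9922  0.1242  0.4839]
 [-0.0039  0.1242 -0.9923  0.3331]
 [-1.     -0.0088  0.0029  0.2282]
 [ 0.      0.      0.      1.    ]]
stand (array([485.4, 333.8]), array([100.1,  59. ]), 7.3, 2144, np.float64(0.0335))
foot (array([485.4, 333.5]), array([79.8, 24.3]), 7.3, 1046, np.float64(0.0436))
top (array([485.1, 333.8]), array([25.3, 19.7]), 7.6, 613, np.float64(0.1038))
(array([544.1,  57.3]), array([120. , 179.5]), 9.4, 10196, np.float64(0.0395))
[0.48572003 0.33335039 0.23043511] [ 4.12027162e-01  4.81497275e-01  1.52323402e+00 -2.31995090e-04
  1.14078471e+00  2.88328071e-01]
```

```bash
python3 -m crank '[[0.085,0.04,0,0,0.0],[0.085,0.04,0,0,0],[0.085,0.04,0,0,0],[0.085,0.03,0,0,0],[0.085,0.019,0,0,0]]';python3 -m crank '[[0.085,0,0,0,0],[0.085,0,0,0,0]]'
python3 - <<'E'
from h import *
from station import manip,snapshot
st=manip.sense();print(Ttool(st).round(4),st['force'])
s=snapshot("wrist");cv2.imwrite("pics/w5.png",s["image"])
E
```

```text
t: 4.55
tcp_pos: [0.4876, 0.333, 0.0623]
tool_rot: [0.469, 0.529, -0.468, 0.53]
force: [0.5, -0.8, 0.3]
finger_gap: 0.995
t: 4.75
tcp_pos: [0.4884, 0.3339, 0.0641]
tool_rot: [0.469, 0.529, -0.467, 0.53]
force: [0.4, 0.7, -0.0]
finger_gap: 0.996
[[ 2.700e-03  9.924e-01  1.229e-01  4.884e-01]
 [ 1.100e-03  1.229e-01 -9.924e-01  3.339e-01]
 [-1.000e+00  2.800e-03 -8.000e-04  6.410e-02]
 [ 0.000e+00  0.000e+00  0.000e+00  1.000e+00]] [ 0.39539516  0.74147807 -0.03263702]
```

View pics/w5.png

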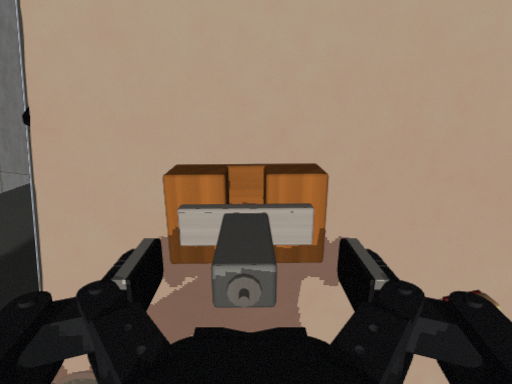

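```bash
python3 -m crank '[[0.085,0.002,-0.003,0,0.0],[0.085,0,0,0,0],[0.04,0,0,0,0],[0.02,0,0,0,0],[0.02,0,0,0,0]]' 50;python3 -m crank '[[0.02,0,0,0,0],[0.02,0,0,0,0],[0.02,0,0,0,0],[0.02,0,0,0,0]]'
python3 - <<'E'
from h import *
from station import manip,snapshot
st=manip.sense();print(Ttool(st).round(4),st['force'],st['ft_torque'])
s=snapshot("wrist");cv2.imwrite("pics/w6.png",s["image"])
E
```

```text
t: 5.3
tcp_pos: [0.4838, 0.3338, 0.0605]
tool_rot: [0.468, 0.53, -0.468, 0.53]
force: [0.2, 0.6, 0.0]
finger_gap: 0.51
t: 5.7
tcp_pos: [0.4842, 0.3339, 0.0606]
tool_rot: [0.468, 0.53, -0.467, 0.53]
force: [1.4, -0.2, 2.0]
finger_gap: 0.297
[[ 1.100e-03  9.922e-01  1.247e-01  4.842e-01]
 [ 5.000e-04  1.247e-01 -9.922e-01  3.339e-01]
 [-1.000e+00  1.100e-03 -3.000e-04  6.060e-02]
 [ 0.000e+00  0.000e+00  0.000e+00  1.000e+00]] [ 1.35584377 -0.22146091  2.02819153] [ 0.04491758 -0.12996828  0.05554311]
```

View pics/w6.png

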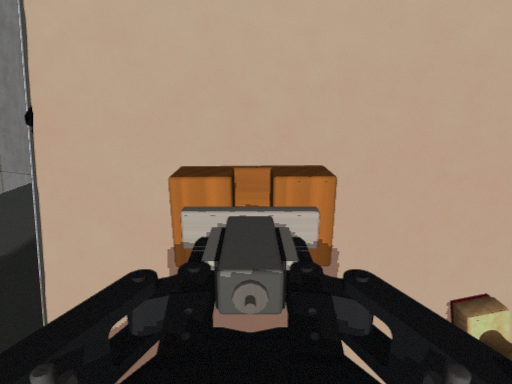

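```bash
python3 -m crank '[[0.02,-0.015,0,0,0.0],[0.02,-0.03,0,0,0],[0.02,-0.04,0,0,0],[0.02,-0.035,0,0,0],[0.02,0,0,0,0]]';python3 -m crank '[[0.02,0,0.008,0.03,0],[0.02,0,0.008,0.04,0],[0.02,0,0.008,0.04,0],[0.02,0,0.008,0.04,-0.035],[0.02,0,0.005,0.02,0]]'
python3 -m crank '[[0.02,0,0,0,0.0],[0.02,0,0,0,0],[0.02,0,0,0,0]]'
python3 - <<'E'
from h import *
from station import manip,snapshot
st=manip.sense();print(Ttool(st).round(4),st['force'],st['ft_torque'],st['finger_gap'])
s=snapshot("wrist");cv2.imwrite("pics/w7.png",s["image"]);s["st_T"]=Ttool(st);np.savez("/tmp/w7.npz",**s)
P=wcloud(s);q=box(P,(.42,.68),(-.08,.2),(.033,.047));print(rect(q))
a=snapshot("side");np.savez("/tmp/s7.npz",**a);cv2.imwrite("pics/s7.png",a["image"])
E
```

```text
t: 6.25
tcp_pos: [0.4863, 0.3351, 0.1859]
tool_rot: [0.471, 0.529, -0.464, 0.532]
force: [0.7, 1.0, -1.4]
finger_gap: 0.297
t: 6.75
tcp_pos: [0.5417, 0.1668, 0.1794]
tool_rot: [0.458, 0.538, -0.46, 0.537]
force: [0.4, 0.2, -1.5]
finger_gap: 0.298
t: 7.05
tcp_pos: [0.541, 0.1708, 0.1798]
tool_rot: [0.458, 0.539, -0.459, 0.538]
force: [-0.3, 0.2, -1.3]
finger_gap: 0.293
[[-2.100e-03  9.871e-01  1.601e-01  5.410e-01]
 [ 2.000e-04  1.601e-01 -9.871e-01  1.708e-01]
 [-1.000e+00 -2.100e-03 -6.000e-04  1.798e-01]
 [ 0.000e+00  0.000e+00  0.000e+00  1.000e+00]] [-0.32140609  0.18614741 -1.27819999] [0.00455101 0.04159989 0.02719271] 0.2925156173171185
(array([541.2,  68.7]), array([119.3, 158.3]), 8.6, 2123, np.float64(0.0393))
```

View pics/w7.png

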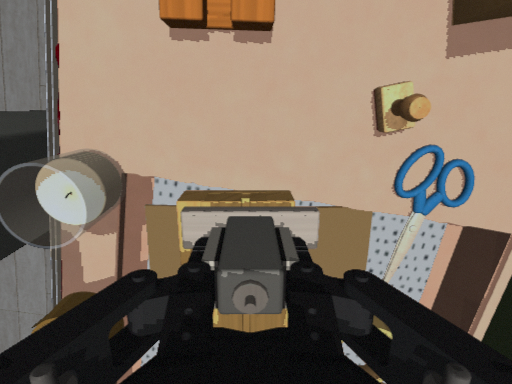

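```bash
python3 - <<'E'
from h import *
def ana(P,img,name,c,ang):
    a=np.radians(ang);ux=np.array([np.cos(a),np.sin(a)]);uy=np.array([-ux[1],ux[0]])
    Q=P.reshape(-1,3);g=img.reshape(-1,3).mean(1)
    d=Q[:,:2]-c;u=d@ux*1000;v=d@uy*1000
    k=np.isfinite(u)&(abs(v)<88)&(abs(u)<62)&(Q[:,2]>.015)&(Q[:,2]<.06)
    print(name,"extent u",np.percentile(u[k],[.5,99.5]))
    for vl,vh in((-85,-30),(-30,30),(30,85)):
        kk=k&(v>vl)&(v<vh)
        row=[]
        for x in np.arange(-20,21,1.):
            m=kk&(u>=x)&(u<x+1)
            row.append((int(x),int(m.sum()),round(np.median(Q[m,2])*1000,1) if m.any() else None,int(np.median(g[m])) if m.any() else None))
        print(vl,[r for r in row if r[3] is not None and (r[2]<38.3 or r[3]<np.median([q[3] for q in row if q[3]])-15)])
s=dict(np.load("/tmp/w2.npz"));ana(wcloud(s),s["image"],"w2",np.array([.5441,.0573]),9.4)
s=dict(np.load("/tmp/a_scene.npz"));ana(cloud(s),s["image"],"scene",np.array([.5425,.0585]),9.4)
s=dict(np.load("/tmp/a_side.npz"));ana(cloud(s),s["image"],"side",np.array([.5436,.0589]),9.4)
s=dict(np.load("/tmp/w7.npz"));P=wcloud(s);q=box(P,(.42,.68),(.0,.2),(.033,.047))
s=dict(np.load("/tmp/w2.npz"));im=s["image"][120:275,240:370];cv2.imwrite("pics/w2c.png",cv2.resize(im,None,fx=3.8,fy=3.8))
E
```

```text
w2 extent u [-59.93075244  58.75304567]
-85 [(-20, 13, np.float64(39.5), 110), (-18, 35, np.float64(39.9), 120), (-16, 35, np.float64(39.8), 128), (-15, 36, np.float64(39.6), 110), (-14, 15, np.float64(40.5), 109), (-13, 21, np.float64(39.3), 108), (-12, 35, np.float64(39.3), 109), (-11, 30, np.float64(40.0), 108), (-9, 36, np.float64(39.6), 107), (-8, 33, np.float64(39.6), 106), (-7, 11, np.float64(40.2), 106), (-6, 25, np.float64(39.4), 108), (-5, 35, np.float64(39.7), 108), (-4, 22, np.float64(40.1), 108), (0, 12, np.float64(39.9), 110), (7, 3, np.float64(28.8), 148), (8, 19, np.float64(28.2), 149), (9, 19, np.float64(27.4), 148), (10, 33, np.float64(28.2), 151), (11, 23, np.float64(28.3), 157), (12, 21, np.float64(27.8), 157), (13, 79, np.float64(32.9), 132), (14, 30, np.float64(39.3), 92), (15, 26, np.float64(39.5), 102)]
-30 [(7, 8, np.float64(28.0), 149), (8, 32, np.float64(27.7), 150), (9, 33, np.float64(28.0), 151), (10, 29, np.float64(28.5), 157), (11, 18, np.float64(27.5), 158), (12, 39, np.float64(27.9), 163), (13, 83, np.float64(32.8), 137), (14, 48, np.float64(39.2), 90
[... 1850 characters left out ...]
p.float64(27.5), 152), (11, 4, np.float64(27.2), 146), (12, 5, np.float64(26.7), 146), (13, 11, np.float64(33.7), 128), (14, 12, np.float64(36.7), 132), (15, 4, np.float64(40.3), 141), (18, 2, np.float64(37.8), 151)]
30 [(-20, 6, np.float64(38.2), 157), (-16, 4, np.float64(38.1), 161), (-12, 4, np.float64(38.1), 163), (-1, 1, np.float64(37.4), 143), (4, 3, np.float64(37.1), 158), (5, 3, np.float64(37.8), 156), (6, 1, np.float64(35.8), 157), (8, 3, np.float64(19.4), 114), (9, 2, np.float64(27.6), 157), (10, 3, np.float64(26.8), 151), (11, 6, np.float64(27.8), 149), (12, 6, np.float64(28.1), 142), (13, 11, np.float64(29.5), 128), (14, 13, np.float64(35.0), 130), (15, 4, np.float64(39.1), 140)]
```

View pics/w2c.png

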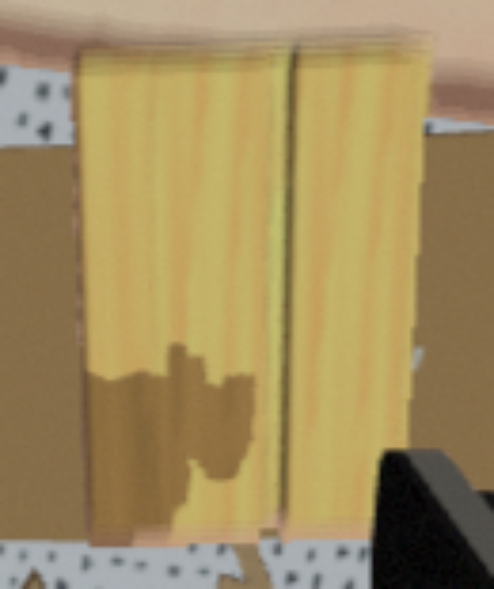

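View pics/s7.png

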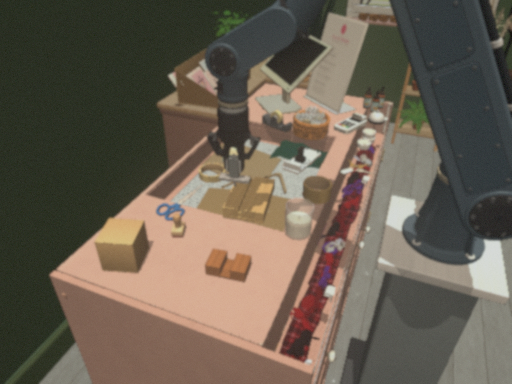

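```bash
python3 - <<'E'
from h import *
s=dict(np.load("/tmp/w7.npz"));P=cloud(s,s["T_tool_cam"])  # tool frame
Q=P.reshape(-1,3);g=s["image"].reshape(-1,3)
# stem top x = -(70-26.6)= -0.0434
for lo,hi in((-.0465,-.040),):
    k=(Q[:,0]>lo)&(Q[:,0]<hi)&(abs(Q[:,1])<.03)&(abs(Q[:,2])<.03);q=Q[k]
    print(len(q),np.median(q,0).round(4),cv2.minAreaRect((q[:,1:]*1000).astype(np.float32)),np.percentile(q[:,1],[1,99]),np.percentile(q[:,2],[1,99]))
k=(Q[:,0]>.012)&(Q[:,0]<.022)&(abs(Q[:,1])<.06)&(abs(Q[:,2])<.03);q=Q[k]
print("foot",len(q),q.min(0),q.max(0),cv2.minAreaRect((q[:,1:]*1000).astype(np.float32)))
s2=dict(np.load("/tmp/w2.npz"));P=wcloud(s2)
a=np.radians(9.4);ux=np.array([np.cos(a),np.sin(a)]);uy=np.array([-ux[1],ux[0]])
Q=P.reshape(-1,3);d=(Q[:,:2]-[.5441,.0573])*1000;u=d@ux;v=d@uy
k=(Q[:,2]>.038)&(Q[:,2]<.042)&(abs(v)<80)
for lo in range(-80,80,32):
    m=k&(v>lo)&(v<lo+32); 
    print(lo,np.sort(u[m&(u<9)])[-6:].round(1),np.sort(u[m&(u>9)])[:6].round(1))
E
```

```text
3565 [-0.0432 -0.0001 -0.0042] ((-0.018640518188476562, -1.3590030670166016), (24.459638595581055, 59.9301643371582), 89.99600982666016) [-0.02854624  0.0285755 ] [-0.01308535  0.00954577]
foot 3021 [ 0.01204532 -0.04041009 -0.01182968] [0.02199789 0.03968167 0.01267213] ((-0.364288330078125, 0.40416717529296875), (24.489566802978516, 80.10499572753906), 89.96170043945312)
-80 [5.6 5.7 5.7 5.7 5.8 5.8] [13.6 13.7 13.7 13.8 13.9 13.9]
-48 [5.2 5.2 5.3 5.3 5.4 5.5] [13.6 13.6 13.6 13.7 13.8 13.8]
-16 [4.7 4.8 4.8 4.8 5.  5. ] [13.4 13.9 14.1 14.1 14.1 14.1]
16 [5.5 5.6 5.7 5.7 5.8 5.8] [13.5 13.6 13.6 13.6 13.6 13.8]
48 [5.4 5.4 5.5 5.5 5.6 5.6] [13.5 14.1 14.1 14.1 14.1 14.2]
```

```bash
python3 -m crank '[[0.02,0,-0.0013,0.028,0.003],[0.02,0,-0.0013,0.028,0],[0.02,0.02,-0.0013,0.028,0],[0.02,0.03,-0.0012,0.0285,0],[0.02,0.03,0,0,0]]';python3 -m crank '[[0.02,0,0,0,0.0],[0.02,0,0,0,0],[0.02,0,0,0,0],[0.02,0,0,0,0]]'
python3 - <<'E'
from h import *
from station import manip,snapshot
st=manip.sense();T=Ttool(st);print(T.round(4),st['force'],st['ft_torque'],st['finger_gap'])
a=np.radians(9.4);ux=np.array([np.cos(a),np.sin(a)]);d=(T[:2,3]-[.5441,.0573])*1000;print(d@ux,d@[-ux[1],ux[0]])
E
```

```text
t: 7.65
tcp_pos: [0.5565, 0.0559, 0.1002]
tool_rot: [0.46, 0.536, -0.459, 0.539]
force: [0.0, -0.4, -2.2]
finger_gap: 0.301
t: 8.05
tcp_pos: [0.556, 0.0588, 0.102]
tool_rot: [0.46, 0.537, -0.458, 0.539]
force: [0.4, 0.6, -2.8]
finger_gap: 0.292
[[ 3.300e-03  9.875e-01  1.579e-01  5.560e-01]
 [-3.000e-04  1.579e-01 -9.875e-01  5.880e-02]
 [-1.000e+00  3.200e-03  8.000e-04  1.020e-01]
 [ 0.000e+00  0.000e+00  0.000e+00  1.000e+00]] [ 0.4139991   0.61797956 -2.82811292] [-0.00544598 -0.00602252 -0.01789652] 0.29189812092562506
11.940708384136991 -0.47902601789735616
```

```bash
python3 -m crank '[[0.02,0.004,-0.0021,0,0.0],[0.02,0.004,0,0,0],[0.02,0,0,0,0],[0.02,0,0,0,0]]'
cat > st.py <<'E'
from h import *
from station import manip
st=manip.sense();T=Ttool(st)
a=np.radians(9.4);ux=np.array([np.cos(a),np.sin(a)]);d=(T[:2,3]-[.5441,.0573])*1000
print("tcp",T[:3,3].round(4),"u,v",(d@ux).round(2),(d@[-ux[1],ux[0]]).round(2),"tip u",(((T[:3,3]+T[:3,0]*.0466)[:2]-[.5441,.0573])*1000@ux).round(2),"footz",(T[2,3]-.0266).round(4),"xaxis",T[:3,0].round(4),"ang",np.degrees(np.arctan2(T[1,1],T[0,1])).round(2),"F",st['force'].round(2),"M",st['ft_torque'].round(3),"gap",round(st['finger_gap'],3))
E
python3 st.py
```

```text
t: 8.45
tcp_pos: [0.5527, 0.0577, 0.0922]
tool_rot: [0.459, 0.538, -0.459, 0.538]
force: [0.2, -0.4, -2.1]
finger_gap: 0.301
tcp [0.5527 0.0577 0.0922] u,v 8.54 -1.02 tip u 8.53 footz 0.0656 xaxis [-3.e-04  0.e+00 -1.e+00] ang 9.0 F [ 0.18 -0.4  -2.1 ] M [0.049 0.024 0.024] gap 0.301
```

```bash
for i in 1 2 3; do python3 -m crank '[[0.02,0,0,0,0]]' >/dev/null; python3 st.py; done
```

```text
tcp [0.5529 0.0576 0.0923] u,v 8.73 -1.11 tip u 8.73 footz 0.0657 xaxis [ 1.e-04  0.e+00 -1.e+00] ang 8.99 F [-0.05 -0.28 -2.34] M [-0.013  0.009  0.04 ] gap 0.298
tcp [0.5529 0.0576 0.0923] u,v 8.77 -1.13 tip u 8.78 footz 0.0657 xaxis [ 2.e-04  0.e+00 -1.e+00] ang 8.99 F [ 0.69  0.22 -2.35] M [-0.009 -0.016  0.016] gap 0.296
tcp [0.5529 0.0576 0.0923] u,v 8.75 -1.14 tip u 8.76 footz 0.0657 xaxis [ 2.e-04 -0.e+00 -1.e+00] ang 8.99 F [-0.55  0.26 -2.63] M [-0.039  0.006  0.026] gap 0.299
```

```bash
python3 -m crank '[[0.02,0.003,0.0012,0,-0.006],[0.02,0,0,0,0],[0.02,0,0,0,0],[0.02,0,0,0,0]]' >/dev/null; python3 st.py;  python3 -m crank '[[0.02,0.003,0,0,0],[0.02,0.003,0,0,0],[0.02,0.002,0,0,0],[0.02,0,0,0,0],[0.02,0,0,0,0]]'; python3 st.py
```

```text
tcp [0.5539 0.0578 0.0892] u,v 9.8 -1.07 tip u 9.8 footz 0.0626 xaxis [-2.e-04  0.e+00 -1.e+00] ang 9.34 F [-0.96  0.09 -2.18] M [-0.017  0.018  0.004] gap 0.296
t: 9.65
tcp_pos: [0.5539, 0.0579, 0.0812]
tool_rot: [0.458, 0.539, -0.458, 0.539]
force: [0.7, -0.5, -1.5]
finger_gap: 0.296
tcp [0.5539 0.0579 0.0812] u,v 9.75 -1.03 tip u 9.74 footz 0.0546 xaxis [-3.e-04  1.e-04 -1.e+00] ang 9.34 F [ 0.7  -0.51 -1.54] M [ 0.043 -0.023  0.06 ] gap 0.296
```

```bash
for i in 1 2 3; do python3 -m crank '[[0.02,0.002,0,0,0],[0.02,0,0,0,0]]' >/dev/null; python3 st.py;done
```

```text
tcp [0.5539 0.0579 0.0792] u,v 9.76 -1.05 tip u 9.75 footz 0.0526 xaxis [-2.e-04  0.e+00 -1.e+00] ang 9.34 F [ 0.03 -1.41 -2.12] M [-0.018 -0.001  0.035] gap 0.295
tcp [0.5538 0.0579 0.0771] u,v 9.7 -1.03 tip u 9.69 footz 0.0505 xaxis [-4.e-04  0.e+00 -1.e+00] ang 9.34 F [-1.14  0.43 -1.71] M [ 0.016 -0.002 -0.036] gap 0.299
tcp [0.5538 0.0578 0.0751] u,v 9.69 -1.06 tip u 9.67 footz 0.0485 xaxis [-4.e-04  0.e+00 -1.e+00] ang 9.34 F [-0.2  -0.57 -2.4 ] M [-0.019 -0.018 -0.017] gap 0.297
```

```bash
for i in 1 2 3; do python3 -m crank '[[0.02,0.001,0,0,0],[0.02,0,0,0,0]]' >/dev/null; python3 st.py;done
```

```text
tcp [0.554  0.0578 0.0745] u,v 9.85 -1.08 tip u 9.85 footz 0.0479 xaxis [-0. -0. -1.] ang 9.34 F [-0.08  0.26  2.01] M [ 0.042  0.134 -0.013] gap 0.297
tcp [0.554  0.0578 0.0735] u,v 9.85 -1.09 tip u 9.86 footz 0.0469 xaxis [ 1.e-04 -0.e+00 -1.e+00] ang 9.34 F [-0.87 -0.09  2.31] M [ 0.015  0.156 -0.034] gap 0.298
tcp [0.554  0.0579 0.0723] u,v 9.86 -1.05 tip u 9.86 footz 0.0457 xaxis [ 1.e-04  0.e+00 -1.e+00] ang 9.34 F [-1.35 -0.12  2.32] M [-0.     0.166  0.024] gap 0.301
```

```bash
python3 -m crank '[[0.02,0.002,0,0,0],[0.02,0.002,0,0,0],[0.02,0,0,0,0],[0.02,0,0,0,0]]' >/dev/null; python3 st.py; for i in 1 2 3 ; do python3 -m crank '[[0.02,0.0005,0,0,0],[0.02,0,0,0,0]]' >/dev/null; python3 st.py;done
```

```text
tcp [0.554  0.0579 0.0683] u,v 9.86 -1.07 tip u 9.86 footz 0.0417 xaxis [-1.e-04  0.e+00 -1.e+00] ang 9.34 F [-1.8  -0.35  3.66] M [ 0.03   0.163 -0.041] gap 0.296
tcp [0.554  0.0579 0.0678] u,v 9.84 -1.07 tip u 9.84 footz 0.0412 xaxis [ 0.  0. -1.] ang 9.34 F [-0.68  0.61  2.48] M [0.028 0.222 0.004] gap 0.298
tcp [0.554  0.0578 0.0673] u,v 9.86 -1.09 tip u 9.87 footz 0.0407 xaxis [ 1.e-04 -0.e+00 -1.e+00] ang 9.34 F [-0.71 -0.41  2.82] M [-0.031  0.21   0.03 ] gap 0.297
tcp [0.554  0.0579 0.0668] u,v 9.85 -1.07 tip u 9.85 footz 0.0402 xaxis [ 0.  0. -1.] ang 9.34 F [-0.48  0.41  2.14] M [0.01  0.21  0.063] gap 0.299
```

```bash
for i in 1 2 3 ; do python3 -m crank '[[0.02,0.0003,0,0,0],[0.02,0,0,0,0]]' >/dev/null; python3 st.py;done
```

```text
tcp [0.554  0.0578 0.0666] u,v 9.86 -1.08 tip u 9.86 footz 0.04 xaxis [ 0. -0. -1.] ang 9.34 F [-1.08 -0.15  3.36] M [-0.015  0.183 -0.012] gap 0.295
tcp [0.554  0.0578 0.0665] u,v 9.86 -1.1 tip u 9.86 footz 0.0399 xaxis [ 2.e-04 -0.e+00 -1.e+00] ang 9.34 F [-0.95  0.    4.91] M [-0.043  0.246 -0.053] gap 0.296
tcp [0.554  0.0578 0.0665] u,v 9.85 -1.08 tip u 9.87 footz 0.0399 xaxis [ 3.e-04 -1.e-04 -1.e+00] ang 9.34 F [-2.81 -0.77  6.98] M [-0.064  0.331  0.03 ] gap 0.296
```

```bash
python3 -m crank '[[0.02,0.0003,0,0,0],[0.02,0.0002,0,0,0],[0.02,0,0,0,0]]' >/dev/null; python3 st.py; for i in 1 2 3 ; do python3 -m crank '[[0.02,0,0,0,0],[0.02,0,0,0,0],[0.02,0,0,0,0],[0.02,0,0,0,0]]' >/dev/null; python3 st.py;done
```

```text
tcp [0.554  0.0578 0.0665] u,v 9.84 -1.09 tip u 9.86 footz 0.0399 xaxis [ 4.e-04 -1.e-04 -1.e+00] ang 9.34 F [-2.96  0.02 10.75] M [ 0.024  0.472 -0.059] gap 0.298
tcp [0.554  0.0578 0.0665] u,v 9.87 -1.08 tip u 9.89 footz 0.0399 xaxis [ 5.e-04 -1.e-04 -1.e+00] ang 9.34 F [-3.26 -0.14 10.32] M [ 0.01   0.466 -0.02 ] gap 0.296
tcp [0.554  0.0578 0.0665] u,v 9.88 -1.09 tip u 9.9 footz 0.0399 xaxis [ 5.e-04 -1.e-04 -1.e+00] ang 9.34 F [-3.21  0.17  9.71] M [-0.01   0.483  0.   ] gap 0.298
tcp [0.554  0.0578 0.0665] u,v 9.86 -1.09 tip u 9.88 footz 0.0399 xaxis [ 4.e-04 -1.e-04 -1.e+00] ang 9.34 F [-2.58  0.78 10.81] M [-0.028  0.449  0.028] gap 0.298
```

```bash
cat > z.py <<'E'
from station import manip
s=manip.sense();print("z %.5f Fz %.2f My %.3f t %.2f"%(s['tcp_pos'][2],s['force'][2],s['ft_torque'][1],s['t']))
E
python3 z.py; python3 -m crank '[[0.02,-0.003,0,0,0],[0.02,-0.003,0,0,0],[0.02,-0.002,0,0,0],[0.02,0,0,0,0],[0.02,0,0,0,0]]'>/dev/null;python3 z.py
for i in 1 2 3 4 5 6 7 8; do python3 -m crank '[[0.02,-0.0002,0,0,0]]' >/dev/null; python3 z.py; python3 -m crank '[[0.02,0,0,0,0]]' >/dev/null; python3 z.py;done
```

```text
z 0.06650 Fz 10.81 My 0.449 t 13.95
z 0.07326 Fz 1.77 My 0.163 t 14.45
z 0.07342 Fz 2.30 My 0.169 t 14.55
z 0.07347 Fz 2.38 My 0.128 t 14.65
z 0.07370 Fz 1.78 My 0.134 t 14.75
z 0.07374 Fz 1.34 My 0.130 t 14.85
z 0.07398 Fz 1.30 My 0.124 t 14.95
z 0.07401 Fz 1.72 My 0.110 t 15.05
z 0.07421 Fz 1.53 My 0.146 t 15.15
z 0.07424 Fz 1.21 My 0.124 t 15.25
z 0.07441 Fz 1.43 My 0.185 t 15.35
z 0.07444 Fz 1.30 My 0.141 t 15.45
z 0.07462 Fz 0.62 My 0.102 t 15.55
z 0.07462 Fz 1.82 My 0.161 t 15.65
z 0.07482 Fz 1.00 My 0.118 t 15.75
z 0.07477 Fz 2.25 My 0.094 t 15.85
z 0.07485 Fz -1.00 My 0.008 t 15.95
z 0.07486 Fz -1.58 My 0.033 t 16.05
```

```bash
python3 -m crank '[[0.02,-0.015,0,0,0],[0.02,-0.035,0,0,0],[0.02,-0.035,0,0,0],[0.02,-0.025,0,0,0],[0.02,0,-0.0032,-0.0205,0]]'; python3 -m crank '[[0.02,0,-0.0032,-0.0405,0],[0.02,0,-0.0032,-0.0405,0],[0.02,0,-0.0032,-0.0405,0],[0.02,0,-0.0032,-0.0405,0],[0.02,0,-0.0032,-0.0405,0]]';python3 -m crank '[[0.02,0,-0.0033,-0.0405,0],[0.02,0,0,-0.0196,0.036],[0.02,0.03,0,0,0],[0.02,0,0,0,0],[0.02,0,0,0,0]]';python3 -m crank '[[0.02,0,0,0,0],[0.02,0,0,0,0]]'
python3 st.py
python3 - <<'E'
from h import *
from station import manip,snapshot
st=manip.sense();s=snapshot("wrist");cv2.imwrite("pics/w8.png",s["image"]);s["st_T"]=Ttool(st);np.savez("/tmp/w8.npz",**s)
P=wcloud(s);print("stand",rect(box(P,(.40,.57),(.26,.42),(.028,.038))))
Q=cloud(s,s["T_tool_cam"]).reshape(-1,3);k=(Q[:,0]>.012)&(Q[:,0]<.022)&(abs(Q[:,1])<.06)&(abs(Q[:,2])<.03);q=Q[k]
print("foot",cv2.minAreaRect((q[:,1:]*1000).astype(np.float32)))
E
```

```text
t: 16.55
tcp_pos: [0.5516, 0.0759, 0.1888]
tool_rot: [0.46, 0.535, -0.456, 0.542]
force: [-0.6, 0.1, -1.8]
finger_gap: 0.297
t: 17.05
tcp_pos: [0.4981, 0.2762, 0.1846]
tool_rot: [0.458, 0.539, -0.458, 0.539]
force: [0.8, 0.1, -2.6]
finger_gap: 0.301
t: 17.55
tcp_pos: [0.485, 0.333, 0.1542]
tool_rot: [0.466, 0.531, -0.468, 0.53]
force: [-0.3, -0.7, -2.0]
finger_gap: 0.298
t: 17.75
tcp_pos: [0.4868, 0.3333, 0.156]
tool_rot: [0.468, 0.53, -0.467, 0.531]
force: [-0.2, -0.6, -1.4]
finger_gap: 0.301
tcp [0.4868 0.3333 0.156 ] u,v -11.48 281.61 tip u -11.4 footz 0.1294 xaxis [ 1.7e-03  7.0e-04 -1.0e+00] ang 7.22 F [-0.2  -0.57 -1.38] M [ 0.005  0.017 -0.034] gap 0.301
stand (array([484.8, 337.2]), array([100.4,  52.9]), 7.1, 4649, np.float64(0.0335))
foot ((-0.35028076171875, 0.3341217041015625), (80.1487808227539, 24.55445098876953), 0.15507832169532776)
```

View pics/w8.png

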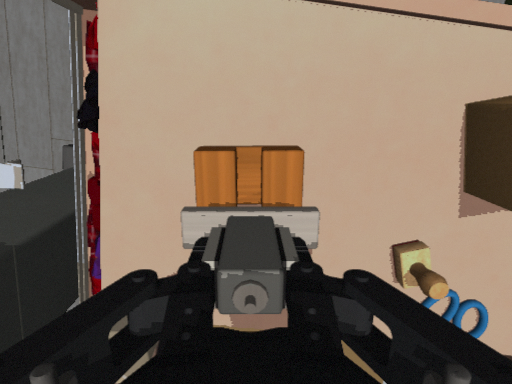

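```bash
python3 -m crank '[[0.02,0.02,-0.001,-0.0008,0],[0.02,0.03,0,0,0],[0.02,0.025,0,0,0],[0.02,0.01,0,0,0],[0.02,0,0,0,0]]'>/dev/null; python3 -m crank '[[0.02,0,0,0,0],[0.02,0,0,0,0],[0.02,0,0,0,0]]'; python3 st.py
```

```text
t: 18.6
tcp_pos: [0.4856, 0.3346, 0.0714]
tool_rot: [0.468, 0.53, -0.466, 0.531]
force: [-0.9, 0.3, -1.8]
finger_gap: 0.3
tcp [0.4856 0.3346 0.0714] u,v -12.4 283.14 tip u -12.28 footz 0.0448 xaxis [ 0.0024  0.0011 -1.    ] ang 7.28 F [-0.93  0.26 -1.83] M [ 0.024  0.047 -0.023] gap 0.3
```

```bash
python3 -m crank '[[0.02,0.005,0,0,0],[0.02,0.004,0,0,0],[0.02,0.0012,0,0,0],[0.02,0,0,0,0],[0.02,0,0,0,0]]'>/dev/null; python3 st.py; for i in 1 2 3; do python3 -m crank '[[0.02,0.0004,0,0,0],[0.02,0,0,0,0]]' >/dev/null; python3 st.py;done
```

```text
tcp [0.4849 0.3343 0.0606] u,v -13.13 282.98 tip u -13.1 footz 0.034 xaxis [ 6.e-04  2.e-04 -1.e+00] ang 7.28 F [-1.35  0.09  5.57] M [-0.089  0.261 -0.043] gap 0.3
tcp [0.4849 0.3343 0.0606] u,v -13.12 282.96 tip u -13.08 footz 0.034 xaxis [ 7.e-04  3.e-04 -1.e+00] ang 7.28 F [-2.21 -1.    7.68] M [-0.151  0.301 -0.006] gap 0.297
tcp [0.4849 0.3343 0.0605] u,v -13.12 282.97 tip u -13.09 footz 0.0339 xaxis [ 7.e-04  2.e-04 -1.e+00] ang 7.29 F [-1.76 -1.67 10.33] M [-0.197  0.401  0.011] gap 0.298
tcp [0.4849 0.3344 0.0605] u,v -13.12 283.0 tip u -13.07 footz 0.0339 xaxis [ 9.e-04  3.e-04 -1.e+00] ang 7.29 F [-2.77 -1.28 13.47] M [-0.239  0.473  0.01 ] gap 0.297
```

```bash
python3 -m crank '[[0.02,-0.001,0,0,0],[0.02,-0.0003,0,0,0],[0.035,0,0,0,0],[0.05,0,0,0,0],[0.085,0,0,0,0]]'; python3 -m crank '[[0.085,0,0,0,0],[0.085,0,0,0,0],[0.085,0,0,0,0],[0.085,0,0,0,0],[0.085,0,0,0,0]]';python3 st.py
python3 -m crank '[[0.085,-0.02,0,0,0],[0.085,-0.04,0,0,0],[0.085,-0.045,0,0,0],[0.085,-0.045,0,0,0],[0.085,-0.02,0,0,0]]'; python3 -m crank '[[0.085,0,0,0,0],[0.085,0,0,0,0],[0.085,0,0,0,0]]'
python3 - <<'E'
from h import *
from station import manip,snapshot
st=manip.sense();s=snapshot("wrist");cv2.imwrite("pics/w9.png",s["image"]);s["st_T"]=Ttool(st);np.savez("/tmp/w9.npz",**s)
P=wcloud(s);B=((.40,.57),(.26,.42))
for n,(lo,hi) in dict(stand=(.028,.037),foot=(.04,.048),top=(.095,.115)).items(): print(n,rect(box(P,*B,(lo,hi))))
E
```

```text
t: 20.2
tcp_pos: [0.4846, 0.3342, 0.0594]
tool_rot: [0.467, 0.531, -0.467, 0.531]
force: [0.0, 0.7, 0.3]
finger_gap: 0.738
t: 20.7
tcp_pos: [0.4848, 0.3342, 0.0599]
tool_rot: [0.467, 0.531, -0.467, 0.531]
force: [0.9, -0.6, -0.2]
finger_gap: 0.989
tcp [0.4848 0.3342 0.0599] u,v -13.32 282.91 tip u -13.32 footz 0.0333 xaxis [ 0.  0. -1.] ang 7.28 F [ 0.87 -0.64 -0.21] M [ 0.     0.016 -0.01 ] gap 0.989
t: 21.2
tcp_pos: [0.4866, 0.3352, 0.2347]
tool_rot: [0.47, 0.53, -0.465, 0.532]
force: [0.8, 0.2, 0.8]
finger_gap: 0.992
t: 21.5
tcp_pos: [0.4835, 0.3336, 0.2281]
tool_rot: [0.466, 0.531, -0.468, 0.53]
force: [-0.5, 0.3, 0.4]
finger_gap: 0.994
stand (array([485.4, 333.7]), array([100.2,  59.7]), 7.3, 2132, np.float64(0.0336))
foot (array([484.6, 334. ]), array([80. , 23.4]), 7.6, 1023, np.float64(0.0435))
top (array([484.5, 334.3]), array([25.3, 19.3]), 7.7, 606, np.float64(0.1037))
```

View pics/w9.png

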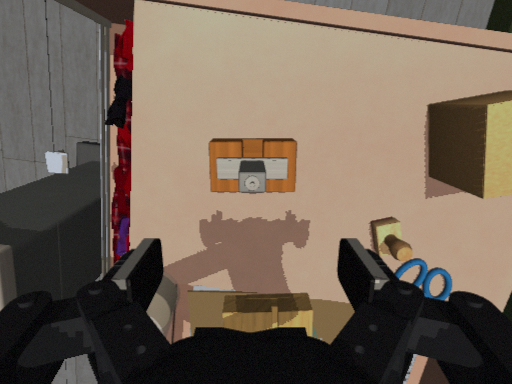

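```bash
python3 -m crank '[[0.085,0,-0.0059,0.0395,0],[0.085,0,-0.0059,0.0395,0],[0.085,0,-0.0059,0.0395,0],[0.085,0,-0.0059,0.0395,0],[0.085,0,-0.0059,0.0395,0]]'>/dev/null; python3 -m crank '[[0.085,0,-0.0059,0.0395,0],[0.085,0,-0.0059,0.0395,0],[0.085,0,-0.0059,0.0395,0],[0.085,0,-0.0059,0.0395,0],[0.085,0,-0.0059,0.0395,0]]';python3 -m crank '[[0.085,0,-0.0059,0.0395,0],[0.085,0,-0.0059,0.0395,0],[0.085,0,-0.0059,0.0395,0],[0.085,0,-0.0059,0.0395,0],[0.085,0,0,0,0.115]]';python3 -m crank '[[0.085,0,0,0,0.115],[0.085,0,0,0,0.115],[0.085,0,0,0,0],[0.085,0,0,0,0],[0.085,0,0,0,0]]'
python3 -m crank '[[0.085,0,0,0,0],[0.085,0,0,0,0]]'>/dev/null
cat > g.py <<'E'
from h import *
from station import manip,snapshot
import sys
st=manip.sense();s=snapshot("wrist");cv2.imwrite(f"pics/{sys.argv[1]}.png",s["image"]);s["st_T"]=Ttool(st);np.savez(f"/tmp/{sys.argv[1]}.npz",**s)
T=s["st_T"];print("tcp",T[:3,3].round(4),"ang",np.degrees(np.arctan2(T[1,1],T[0,1])).round(2),T[:3,0].round(4),st['force'].round(1))
P=wcloud(s);B=((.36,.6),(-.36,-.09))
for lo,hi in((.006,.014),(.026,.035),(.05,.08)): print(lo,rect(box(P,*B,(lo,hi))))
E
python3 g.py g1
```

```text
t: 22.55
tcp_pos: [0.4753, -0.0664, 0.2285]
tool_rot: [0.467, 0.532, -0.468, 0.53]
force: [0.5, 0.7, -0.2]
finger_gap: 0.997
t: 23.05
tcp_pos: [0.473, -0.2299, 0.2285]
tool_rot: [0.498, 0.501, -0.499, 0.501]
force: [0.5, -0.0, 0.3]
finger_gap: 1.0
t: 23.55
tcp_pos: [0.4727, -0.2245, 0.2293]
tool_rot: [-0.551, -0.444, 0.551, -0.443]
force: [0.5, -0.7, -0.1]
finger_gap: 0.994
tcp [ 0.4729 -0.2247  0.2299] ang -12.44 [-0.e+00  1.e-04 -1.e+00] [ 0.2 -0.1 -0.9]
0.006 (array([ 458.6, -205.4]), array([130.8, 252.7]), 14.0, 5522, np.float64(0.0096))
0.026 (array([ 429. , -163.4]), array([ 85.8, 179.4]), 54.6, 936, np.float64(0.0309))
0.05 (array([ 471.1, -225.3]), array([23.9, 13. ]), 77.7, 312, np.float64(0.0653))
```

View pics/g1.png

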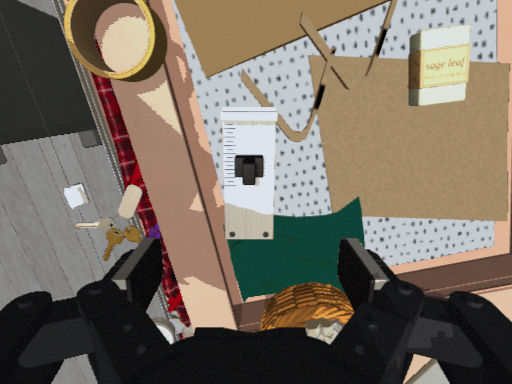

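```bash
cat > gap.py <<'E'
from h import *
import sys
s=dict(np.load(f"/tmp/{sys.argv[1]}.npz"));P=wcloud(s).reshape(-1,3)
q=box(P,(.40,.53),(-.345,-.14),(.0065,.013))
c=np.array([.4672,-.2424])
for ang in (77.5,):
    a=np.radians(ang);uy=np.array([np.cos(a),np.sin(a)]);ux=np.array([uy[1],-uy[0]])
    d=(P[:,:2]-c)*1000;x=d@ux;y=d@uy;z=P[:,2]*1000
    k=np.isfinite(x)&(abs(x)<40)&(abs(y)<95)
    pl=k&(z>7)&(z<13);print("plate x",np.percentile(x[pl],[.3,99.7]).round(1),"y",np.percentile(y[pl],[.2,99.8]).round(1))
    f=k&(z>30)&(z<35)&(y>50);print("fence top y",np.percentile(y[f],[1,5,50,95,99]).round(1),"x",np.percentile(x[f],[1,99]).round(1),np.median(z[f]))
    # fit fence inner edge: min y per x bin
    e=[(xx,y[f&(x>=xx)&(x<xx+4)].min()) for xx in range(-28,28,4) if (f&(x>=xx)&(x<xx+4)).any()];e=np.array(e);print("edge slope deg",np.degrees(np.polyfit(e[:,0],e[:,1],1)[0]).round(2),"inner",np.median(e[:,1]).round(2))
    t=k&(z>58)&(z<72)&(abs(x)<20);t2=t&(z>64)
    print("tab y",np.percentile(y[t2],[1,99]).round(1),"x",np.percentile(x[t],[1,99]).round(1),"z",np.median(z[t2]))
    b=k&(z>26)&(z<34)&(y<50)&(abs(x)<20);print("block y",np.percentile(y[b],[1,99]).round(1),"x",np.percentile(x[b],[1,99]).round(1))
E
python3 gap.py g1; python3 gap.py w1
```

```text
plate x [-31.7  32. ] y [-83.3  84.6]
fence top y [70.8 70.8 75.2 79.5 79.5] x [-31.1  31.1] 31.50453218477567
edge slope deg 0.09 inner 70.79
tab y [ 5.9 28.7] x [-6.3  6.5] z 65.4662266695042
block y [ 6.  29.1] x [-16.6  16.4]
plate x [-31.9  31.6] y [-84.3  82.5]
fence top y [69.9 70.4 74.7 79.2 79.7] x [-31.3  30.9] 31.692554764877393
edge slope deg -0.22 inner 70.0
tab y [ 5.4 28.4] x [-7.   6.5] z 65.44511822959181
block y [ 5.1 28.6] x [-17.   16.8]
```

```bash
python3 -m crank '[[0.085,0.03,-0.0013,0.0008,0],[0.085,0.04,0,0,0],[0.085,0.04,0,0,0],[0.085,0.04,0,0,0],[0.085,0.03,0,0,0]]'>/dev/null; python3 -m crank '[[0.085,0,0,0,0],[0.085,0,0,0,0],[0.085,0,0,0,0]]'>/dev/null; python3 g.py g2; python3 gap.py g2
```

```text
tcp [ 0.4726 -0.2261  0.0515] ang -12.48 [ 0.0027 -0.002  -1.    ] [ 0.3  0.2 -0.4]
0.006 (array([ 457.8, -199.6]), array([130.9, 244. ]), 16.8, 16230, np.float64(0.0096))
0.026 (array([ 431.6, -165.4]), array([ 86.4, 172.5]), 54.8, 4235, np.float64(0.031))
0.05 (array([ 472.3, -225.8]), array([ 24.7, 112.5]), 77.0, 3122, np.float64(0.0662))
plate x [-31.5  31.9] y [-74.9  84.9]
fence top y [70.5 70.7 75.4 79.5 80. ] x [-30.6  31.3] 31.537333591052096
edge slope deg 0.04 inner 70.53
tab y [ 5.4 28.8] x [-6.6  7.1] z 65.47755887441534
block y [ 5.8 29.3] x [-16.5  16.9]
```

View pics/g2.png

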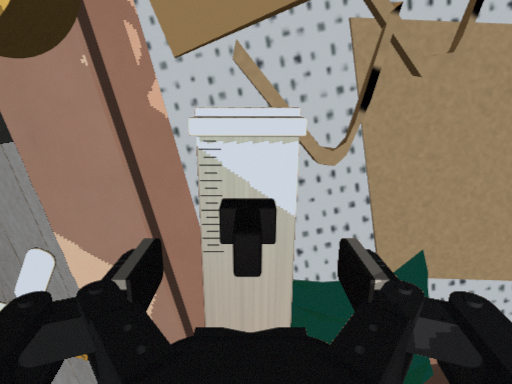

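```bash
python3 -m crank '[[0.085,0.01,-0.0014,0,0],[0.085,0.005,0,0,0],[0.085,0,0,0,0],[0.085,0,0,0,0]]'; python3 -m crank '[[0.03,0,0,0,0],[0.01,0,0,0,0],[0.01,0,0,0,0],[0.01,0,0,0,0],[0.01,0,0,0,0]]' 25;python3 -m crank '[[0.01,0,0,0,0],[0.01,0,0,0,0],[0.01,0,0,0,0],[0.01,0,0,0,0]]';python3 st.py
```

```text
t: 25.05
tcp_pos: [0.4699, -0.2249, 0.0348]
tool_rot: [-0.551, -0.443, 0.551, -0.443]
force: [-0.6, 0.0, -0.6]
finger_gap: 0.997
t: 25.55
tcp_pos: [0.4713, -0.2256, 0.0352]
tool_rot: [0.552, 0.441, -0.551, 0.444]
force: [0.1, 0.8, -3.7]
finger_gap: 0.162
t: 25.95
tcp_pos: [0.471, -0.2256, 0.0351]
tool_rot: [0.552, 0.442, -0.551, 0.443]
force: [4.9, -1.5, -0.3]
finger_gap: 0.155
tcp [ 0.471  -0.2256  0.0351] u,v -118.27 -267.14 tip u -118.19 footz 0.0085 xaxis [ 0.002  -0.0013 -1.    ] ang -12.5 F [ 4.87 -1.53 -0.33] M [-0.002 -0.56  -0.059] gap 0.155
```

```bash
python3 -m crank '[[0.01,0,0,-0.007,0],[0.01,0,0,-0.008,0],[0.01,0,0,-0.007,0],[0.01,0,0,-0.006,0],[0.01,0,0,0,0]]';python3 -m crank '[[0.01,0,0,0,0],[0.01,0,0,0,0],[0.01,0,0,0,0]]';python3 st.py; python3 g.py g3 | head -1; python3 gap.py g3
```

```text
t: 26.45
tcp_pos: [0.4775, -0.1969, 0.0351]
tool_rot: [0.552, 0.442, -0.551, 0.443]
force: [6.7, 0.1, 0.3]
finger_gap: 0.161
t: 26.75
tcp_pos: [0.4774, -0.197, 0.0351]
tool_rot: [0.552, 0.442, -0.551, 0.443]
force: [6.3, 0.4, 0.8]
finger_gap: 0.157
tcp [ 0.4774 -0.197   0.0351] u,v -107.31 -239.96 tip u -107.2 footz 0.0085 xaxis [ 2.4e-03 -5.0e-04 -1.0e+00] ang -12.5 F [6.31 0.36 0.79] M [ 0.12  -0.843 -0.02 ] gap 0.157
tcp [ 0.4774 -0.197   0.0351] ang -12.5 [ 2.4e-03 -5.0e-04 -1.0e+00] [6.3 0.4 0.8]
plate x [-31.4  32. ] y [-31.5  85.2]
fence top y [54.6 57.9 75.2 79.8 80.2] x [-30.6  31.2] 31.542951187736314
edge slope deg 0.42 inner 54.25
tab y [35.1 58. ] x [-18.5  18.5] z 65.74213955665802
block y [47.9 49.9] x [-16.4  17.3]
```

View pics/g3.png

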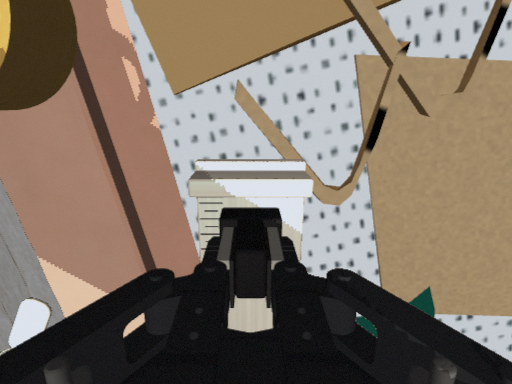

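```bash
cat > f.py <<'E'
from h import *
from station import manip
s=manip.sense();a=np.radians(77.5);uy=np.array([np.cos(a),np.sin(a)])
print("y %.2f Fy %.2f z %.4f F"%(((s['tcp_pos'][:2]-[.4672,-.2424])@uy)*1000,s['force'][:2]@uy,s['tcp_pos'][2]),s['force'].round(1),round(s['t'],2))
E
python3 f.py; python3 -m crank '[[0.01,0,0,-0.005,0],[0.01,0,0,-0.005,0],[0.01,0,0,0,0],[0.01,0,0,0,0]]'>/dev/null;python3 f.py
for i in 1 2 3 4; do python3 -m crank '[[0.01,0,0,-0.0004,0],[0.01,0,0,0,0]]'>/dev/null;python3 f.py; done
```

```text
y 46.56 Fy 1.10 z 0.0351 F [ 5.8 -0.2 -0.1] 26.8
y 56.36 Fy 2.13 z 0.0351 F [ 5.6  0.9 -0.7] 27.2
y 56.42 Fy -0.35 z 0.0351 F [ 5.8 -1.6 -0.2] 27.4
y 56.53 Fy -1.77 z 0.0352 F [ 4.8 -2.9 -0.8] 27.6
y 56.85 Fy -0.69 z 0.0351 F [ 4.8 -1.8 -0.6] 27.8
y 57.23 Fy -1.64 z 0.0352 F [ 4.3 -2.6 -1.2] 28.0
```

```bash

for i in 1 2 3 4 5; do python3 -m crank '[[0.01,0,0,-0.0003,0],[0.01,0,0,0,0]]'>/dev/null;python3 f.py; done
```

```text
y 57.51 Fy -1.77 z 0.0351 F [ 5.  -2.9 -1.4] 28.2
y 57.81 Fy -2.72 z 0.0351 F [ 4.7 -3.8 -0.2] 28.4
y 58.11 Fy -2.02 z 0.0351 F [ 4.6 -3.1  0.9] 28.6
y 58.40 Fy -2.54 z 0.0351 F [ 4.6 -3.6 -0.8] 28.8
y 58.69 Fy -2.58 z 0.0351 F [ 3.5 -3.4 -1.5] 29.0
```

```bash

for i in 1 2 3 4 ; do python3 -m crank '[[0.01,0,0,-0.0003,0],[0.01,0,0,0,0]]'>/dev/null;python3 f.py; done
```

```text
y 58.71 Fy -3.28 z 0.0351 F [ 3.4 -4.1  0.1] 29.2
y 58.74 Fy -3.85 z 0.0352 F [ 3.6 -4.7 -0.1] 29.4
y 58.78 Fy -4.57 z 0.0352 F [ 3.  -5.4 -0.9] 29.6
y 58.80 Fy -6.68 z 0.0351 F [ 1.9 -7.3 -0. ] 29.8
```

```bash
python3 -m crank '[[0.01,0,0,0.004,0],[0.01,0,0,0.004,0],[0.01,0,0,0.004,0],[0.01,0,0,0,0],[0.01,0,0,0,0]]'>/dev/null;python3 f.py
```

```text
y 48.12 Fy -1.27 z 0.0351 F [ 4.9 -2.4 -1.6] 30.3
```

```bash
python3 -m crank '[[0.01,0,0,0.0008,0],[0.01,0,0,0,0],[0.01,0,0,0,0]]'>/dev/null;python3 f.py;python3 -m crank '[[0.01,0,0,0.0004,0],[0.01,0,0,0,0],[0.01,0,0,0,0]]'>/dev/null;python3 f.py
```

```text
y 47.76 Fy 1.82 z 0.0351 F [ 6.7  0.4 -0.9] 30.6
y 47.54 Fy 2.09 z 0.0351 F [ 6.6  0.7 -0.2] 30.9
```

```bash
python3 -m crank '[[0.01,0,0,0.0004,0],[0.01,0,0,0,0],[0.01,0,0,0,0]]'>/dev/null;python3 f.py;python3 -m crank '[[0.01,0,0,0.00025,0],[0.01,0,0,0,0],[0.01,0,0,0,0]]'>/dev/null;python3 f.py
```

```text
y 47.19 Fy 2.32 z 0.0351 F [ 5.4  1.2 -0.4] 31.2
y 46.98 Fy 1.46 z 0.0351 F [ 6.8 -0.   0.6] 31.5
```

```bash
python3 -m crank '[[0.01,0,0,0.0001,0],[0.01,0,0,0,0],[0.01,0,0,0,0]]'>/dev/null;python3 f.py;python3 -m crank '[[0.025,0,0,0,0],[0.05,0,0,0,0],[0.085,0,0,0,0],[0.085,0,0,0,0],[0.085,0,0,0,0]]';python3 -m crank '[[0.085,0,0,0,0],[0.085,0,0,0,0],[0.085,0,0,0,0],[0.085,0,0,0,0],[0.085,0,0,0,0]]'; python3 f.py; python3 -m crank '[[0.085,-0.01,0,0,0],[0.085,-0.03,0,0,0],[0.085,-0.02,0,0,0],[0.085,0,0,0,0],[0.085,0,0,0,0]]'; python3 -m crank '[[0.085,0,0,0,0],[0.085,0,0,0,0]]'>/dev/null
python3 g.py g4; python3 gap.py g4
```

```text
y 46.90 Fy 1.86 z 0.0351 F [ 6.2  0.5 -0.4] 31.8
t: 32.3
tcp_pos: [0.4757, -0.197, 0.0348]
tool_rot: [-0.551, -0.443, 0.552, -0.442]
force: [0.1, -0.1, 0.0]
finger_gap: 0.951
t: 32.8
tcp_pos: [0.4762, -0.1973, 0.0349]
tool_rot: [-0.551, -0.443, 0.551, -0.443]
force: [0.1, 0.2, -0.3]
finger_gap: 0.993
y 45.96 Fy 0.19 z 0.0349 F [ 0.1  0.2 -0.3] 32.8
t: 33.3
tcp_pos: [0.4764, -0.1974, 0.0956]
tool_rot: [0.552, 0.442, -0.551, 0.443]
force: [-0.7, 0.5, -0.3]
finger_gap: 0.996
tcp [ 0.4756 -0.1969  0.0941] ang -12.49 [-0.0017  0.0012 -1.    ] [0.9 0.5 0.4]
0.006 (array([ 458.2, -203.5]), array([131.3, 249.2]), 14.6, 10574, np.float64(0.0096))
0.026 (array([ 431.9, -149.3]), array([ 59.7, 168.9]), 54.8, 2437, np.float64(0.0309))
0.05 (array([ 477.7, -196.8]), array([24.2, 13.9]), 78.0, 945, np.float64(0.0653))
plate x [-31.5  31.9] y [-82.7  85. ]
fence top y [51.1 57.  74.9 79.7 79.9] x [-30.8  31.3] 31.513527400070434
edge slope deg -4.26 inner 55.97
tab y [34.9 58.2] x [-6.4  7.2] z 65.4721117934002
block y [35.  49.9] x [-16.3  17.1]
```

View pics/g4.png

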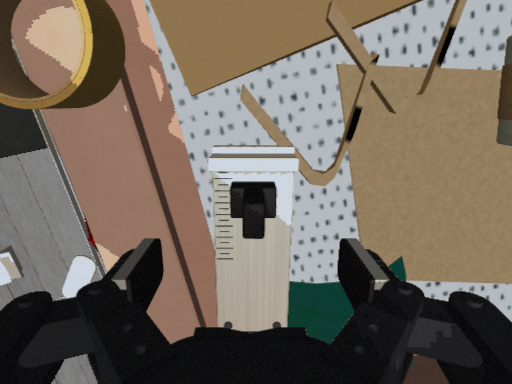

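```bash
cat > gap2.py <<'E'
from h import *
import sys
for n in sys.argv[1:]:
    s=dict(np.load(f"/tmp/{n}.npz"));P=wcloud(s).reshape(-1,3)
    a=np.radians(77.5);uy=np.array([np.cos(a),np.sin(a)]);ux=np.array([uy[1],-uy[0]])
    d=(P[:,:2]-[.4672,-.2424])*1000;x=d@ux;y=d@uy;z=P[:,2]*1000
    f=np.isfinite(x)&(z>30)&(z<35)&(y>64)&(abs(x)<28);b=(z>27)&(z<34)&(y<64)&(abs(x)<15)&(abs(x)>8);t=(z>64)&(z<68)&(abs(x)<6)
    E=lambda m,fn:np.median([fn(y[m&(x>=i)&(x<i+2)]) for i in range(-28,28,2) if (m&(x>=i)&(x<i+2)).sum()>3])
    fi,bf,tf,tb=E(f,np.min),E(b,np.max),E(t,np.max),E(t,np.min)
    print(n,"fence",fi.round(2),"block front",bf.round(2),"tab",tb.round(2),tf.round(2),"gap b",(fi-bf).round(2),"gap from tab centre",(fi-(tf+tb)/2-12).round(2), "fence centre-based", (E(f,np.max)+fi)/2)
E
python3 gap2.py w1 g1 g2 g4
```

```text
w1 fence 70.12 block front 28.33 tab 5.49 28.43 gap b 41.79 gap from tab centre 41.16 fence centre-based 74.78469466826886
g1 fence 70.81 block front 28.84 tab 5.89 28.65 gap b 41.97 gap from tab centre 41.53 fence centre-based 75.1302515097063
g2 fence 70.55 block front 29.22 tab 5.14 29.07 gap b 41.33 gap from tab centre 41.44 fence centre-based 75.2809161011022
g4 fence 70.4 block front 58.42 tab 34.77 58.6 gap b 11.97 gap from tab centre 11.71 fence centre-based 75.11206737383196
```

```bash
python3 -m crank '[[0.085,-0.03,0,0,0],[0.085,-0.04,0,0,0],[0.085,-0.03,0,0,0],[0.085,0,0,0,0],[0.085,0,0,0,0]]'; python3 -m crank '[[0.085,0,0,0,0],[0.085,0,0,0,0],[0.085,0,0,0,0],[0.085,0,0,0,0]]'
python3 g.py g5 >/dev/null; python3 gap2.py g5
python3 - <<'E'
from h import *
from station import snapshot
s=snapshot("scene");cv2.imwrite("pics/end_scene.png",s["image"])
P=cloud(s)
B=((.40,.57),(.26,.42))
for n,(lo,hi) in dict(stand=(.028,.037),foot=(.04,.048),top=(.095,.115)).items(): print(n,rect(box(P,*B,(lo,hi))))
E
```

```text
t: 34.05
tcp_pos: [0.4761, -0.1972, 0.1948]
tool_rot: [0.551, 0.443, -0.551, 0.443]
force: [-0.2, -1.1, -0.2]
finger_gap: 0.994
t: 34.45
tcp_pos: [0.4758, -0.1971, 0.1941]
tool_rot: [-0.551, -0.443, 0.552, -0.442]
force: [0.7, -0.3, -0.5]
finger_gap: 0.996
g5 fence 71.27 block front 58.39 tab 35.34 57.79 gap b 12.88 gap from tab centre 12.7 fence centre-based 75.41354915500555
stand (array([482.9, 334.3]), array([105.2,  61.4]), 7.3, 364, np.float64(0.0336))
foot (array([482.7, 335. ]), array([81.9, 24.7]), 7.1, 146, np.float64(0.0439))
top (array([482.3, 334.6]), array([29.3, 20. ]), 6.8, 89, np.float64(0.1032))
```

View pics/end_scene.png

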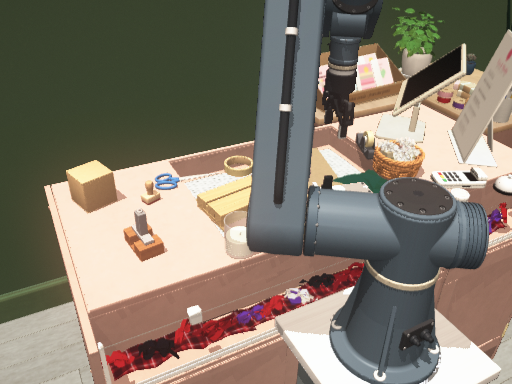

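```bash
python3 -m crank '[[0.085,0.03,0,-0.000,0],[0.085,0.04,0,0,0],[0.085,0.04,0,0,0],[0.085,0.03,0,0,0],[0.085,0,0,0,0]]'; python3 -m crank '[[0.085,0,0,0,0],[0.085,0,0,0,0],[0.085,0,0,0,0],[0.085,0,0,0,0]]'
python3 g.py g6 |head -1; python3 g.py g7|head -1;python3 gap2.py g2 g6 g7
```

```text
t: 35.05
tcp_pos: [0.4738, -0.1958, 0.0515]
tool_rot: [-0.551, -0.445, 0.552, -0.44]
force: [-0.8, 0.1, 0.2]
finger_gap: 0.996
t: 35.45
tcp_pos: [0.477, -0.1978, 0.0564]
tool_rot: [0.552, 0.442, -0.551, 0.444]
force: [0.1, 0.2, -0.1]
finger_gap: 0.995
tcp [ 0.477  -0.1978  0.0564] ang -12.49 [ 0.0025 -0.0017 -1.    ] [ 0.1  0.2 -0.1]
tcp [ 0.4768 -0.1977  0.0562] ang -12.49 [ 0.0021 -0.0015 -1.    ] [ 0.4 -0.6  0.8]
g2 fence 70.55 block front 29.22 tab 5.14 29.07 gap b 41.33 gap from tab centre 41.44 fence centre-based 75.2809161011022
g6 fence 70.43 block front 58.59 tab 34.84 58.59 gap b 11.84 gap from tab centre 11.72 fence centre-based 75.23583428506117
g7 fence 70.48 block front 58.39 tab 35.17 58.5 gap b 12.09 gap from tab centre 11.65 fence centre-based 75.24949250541968
```

```bash
python3 -c "
import cv2
a=cv2.imread('pics/g6.png');cv2.imwrite('pics/g6c.png',cv2.resize(a[130:290,170:340],None,fx=3.6,fy=3.6,interpolation=cv2.INTER_CUBIC))"
```

```text
(no output)
```

View pics/g6c.png

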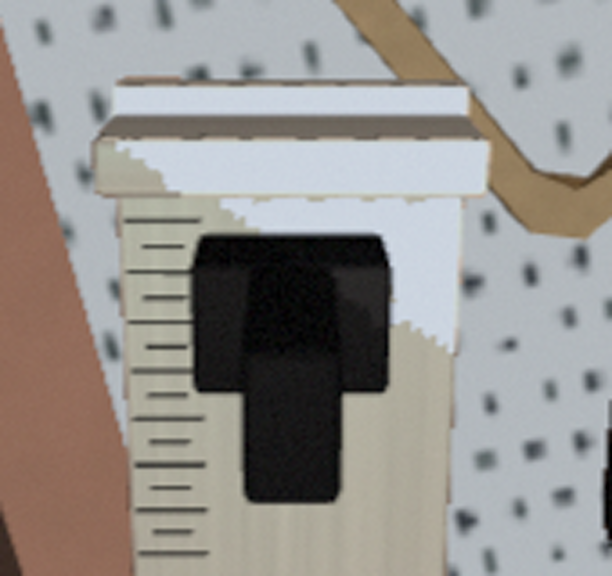

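```bash
python3 -m crank '[[0.085,-0.02,0,0,0],[0.085,-0.04,0,0,0],[0.085,-0.04,0,0,0],[0.085,-0.03,0,0,0],[0.085,0,0,0,0]]'; python3 -m crank '[[0.085,0,0,0,0],[0.085,0,0,0,0],[0.085,0,0,0,0]]'; python3 -c "
from station import manip
print(manip.sign_off())"
```

```text
t: 36.05
tcp_pos: [0.4787, -0.1989, 0.1896]
tool_rot: [0.552, 0.439, -0.55, 0.446]
force: [1.0, -0.5, -0.2]
finger_gap: 0.994
t: 36.35
tcp_pos: [0.4753, -0.1967, 0.1835]
tool_rot: [-0.551, -0.444, 0.552, -0.442]
force: [-0.5, 0.0, 1.1]
finger_gap: 0.999
the job is handed in; nothing more can be done
None
```

The job is done and handed in at 36.4 s. I measured the slot at about 11.7 mm deep and set the trimming guide's stop to match.

- **Slot depth:** I felt the slot with the probe, seated the foot flat at about 12–13 N and held it for more than 1.2 s. The probe was pushed in 8.25–8.3 mm, which gives 11.7 mm. The depth camera independently gave about 11.5 mm.
- **Gauge:** It is back upright on the stand, within about 1 mm and 0.3° of centre.
- **Stop:** I slid it gently to touch the fence as a zero point, then backed it off to 11.7–11.8 mm by the arm's position.

**Disagreement in the checks:** When I released the stop, the arm sprang back 0.9 mm, so I checked the gap again with the wrist camera. Close-up pictures gave 11.65–12.1 mm. One picture from farther away read 12.7–12.9 mm, which I put down to its coarser resolution.

I never touched the stamp, soap, tape roll or candle. The arm ended raised clear of everything.

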